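# Ease the bush plate of a drill jig off its base with a taper wedge

### The arm

A 6-joint arm with a two-finger parallel gripper is mounted at the origin on a cart in front of the work surface, level with it; the furniture and walls round the work are solid. World frame = base frame: x ahead of the robot, y to its left, z up, the work surface at z = 0. Lengths are in m, angles in degrees, forces in N, time in s.
With the tool pointing down it reaches from about 0.375 to 0.9 m from the base axis. Payload 3.1 kg.
Tool frame: the origin (TCP) lies at the very end of the fingers, on their centre line; the grasp point (between the pads) lies 19 mm behind it (bot.grip_point_offset is the distance from the TCP to the grasp point, in m); z points along the fingers, x is the direction in which the jaws open and shut, and the axes are right-handed (so a half turn about z gives the same grasp; the last joint's range is limited). The gripper opens to 87 mm and grips with 3 to 60 N. Pads are 19 mm wide; open, the fingers measure 117 mm over their backs; the gripper's body (75 mm by 190 mm) begins 51 mm behind the grasp point.
Start: joints at [55.434, 30.224, 82.088, -0, 67.689, -10.227], TCP at [0.258, 0.569, 0.223] pointing down, gripper open.
Joint ranges: [-176.69, 176.69], [-43.24, 126.21], [12.49, 139.97], [-82, 262], [0, 151.66], [-163.58, 163.58]. Speed limits (degrees/s): [159.86, 159.86, 180, 180, 180, 180].

### API

Orientations are given as a 3x3 rotation matrix whose columns are the frame's x, y, z axes.
In Python, from rig import bot, capture, recognise, place_of gives the robot as it stands.
- The arm moves only by the tool send_rows, never from a script. Its argument "motion" is a list of rows, each a list of 2 entries, a list of its own where there are three numbers: the shift along the tool's x, y, z in mm, then the turn about the tool's z in rad. A call has exactly 5 rows; each row shifts and turns the pose as measured when the row begins, along the tool's axes as they then stand; what a row does not reach is not made up. A row lasts 1/12 s, in which the tool goes at most 41.7 mm and 7.16 degrees, less where a joint would pass 70% of its speed; a pose out of reach is approached as far as the arm can. A call with a gripper value outside its range is refused whole. "gripper" is the closure, from 0 (fully open) to 1 (shut), set as the call begins (left out, the last holds). The fingers move at their own pace and stop on an object; the grip force is fixed at half the most. Time passes only in rows, so rows that do not move let the fingers close, or fill a call up. It gives the time, the measured TCP pose, the force and the opening at its end, in the units of the state.
- bot.read_state(): the state, without advancing time (a new reading comes with each control period).
- capture(name): name is "scene" or "side" or "wrist"; returns a dict with "image" (480x640x3 uint8, blue, green, red), "fx", "fy", "cx", "cy" (pixels), "rvec" (rotation vector, rad) and "tvec" (3), from world to camera coordinates, as OpenCV has them. Camera axes: x right, y down, z forward; pixel columns grow to the right and rows downward; lengths in m; the calibration is good to about 2 mm. The wrist camera is an equidistant fisheye: a pixel r from the principal point sees the ray r / f radians off the axis. A picture is of the moment at which its call begins. There is no depth.
- bot.hand_in(): hands the job in, once; it reports no verdict.
Trained networks look in the newest picture that a camera, given by its name, has taken for a name from the list of things; names that differ only in an ending like _2 or _b are one class to them, and where a whole thing is asked for, a point or a joint stands for the part that bears it (a point fixed in the world has none). Each returns a list of dicts, best first, with "p" (0 to 1); they miss things now and then, are a little off and sometimes report something else, mostly with a low value. They report only what shows in the picture. A call takes as long as a camera call. They do not tell look-alikes from the thing itself.
- recognise(camera, target): "xy" ([column, row] in pixels, amid what is visible of it).
- place_of(camera, target): "xy" ([column, row] in pixels: a listed point, or the origin of a listed thing).
The state is a dict: "time_s": time; "joint_positions": joint angles; "qvel": joint speeds; "tau": joint torques, N m; "position": TCP position; "tcp_rot": TCP orientation; "force": force on the tool from outside, world axes, zero at the start; "moment": the same for the moment, N m; "opening": opening from 0.0 (shut) to 1.0 (fully open).
Only numpy, scipy, OpenCV 4.12 (cv2) and the standard library are available. Lean on these libraries where they do the work, as an engineer would, in place of code of your own. Each camera call takes 0.05 s, during which the arm holds its last target.

### The job

The upper plate of the small drill jig is stuck down on its two guide pillars. Take the steel taper wedge by its heel, lay its sole flat on the jig's base in front of the pry notch, and push it straight in under the plate until the plate just lifts off the base: about 2 mm, no more, or it will cock and jam on the pillars. Lift with the wedge alone, leave the other things where they lie, and finish still holding the wedge in place with the gripper, so that the plate stays up for a colleague to draw it off the pillars.

Things in the scene. Friction and masses are not known exactly. Their poses are not given: they have to be found in the camera images.
- jig_base: base of the drill jig, fixed dark steel slab, top 18 mm over the bench. Origin on the bench below the upper plate's centre; x points from the jig's front to its back (the way the wedge is pushed), z up. Spans x -85 to 47, y -52 to 52 mm; x -85 to -40 is a bare ledge in front of the plate, on which the wedge slides. 10 mm pillars at x 4, y +-38 rise to 64 mm over the bench
- notch_mouth (a point): middle of the mouth of the pry notch: on top of the ledge at the upper plate's front edge (x -40, y 0, z 18 mm in the base's frame; same axes). The notch is an opening under the upper plate, 28 mm wide, 5 mm high while the plate is down, 40 mm deep (towards +x)
- jig_plate (a joint): lift of the upper plate over the base in m: 0 = sitting on the base, grows as it rises straight up along the pillars, at most 0.02. The plate weighs about 0.55 kg and drags on the pillars with about 2.5 N; it sinks back when not supported
- wedge: loose steel taper wedge, 100 x 18 mm, 0.17 kg, lying on its flat sole. Origin: middle of the underside of the heel, a block 30 x 18 x 24 mm (x -15 to 15 mm), to be gripped across its 18 mm width. x points from heel to thin tip, z up. From x 15 (16.5 mm thick) the top slopes down evenly, 1 in 5, to the tip at x 85 (2.5 mm thick)
- wedge_tip (a point): middle of the lower edge of the wedge's tip (x 85 mm in its frame; same axes). The wedge touches the plate when the tip is 12.5 mm inside the notch, then lifts it 1 mm per further 5 mm; a dark line scribed across it 22.5 mm from the tip reaches the plate's front edge at a lift of 2 mm. Faces oiled: pushing takes about 5 to 10 N
- clock_plate: drilled brass plate 66 x 56 x 3 mm lying on the bench to the left of the jig; leave alone. Above and beyond it hangs the big grey shade of the bench lamp, fixed, to be kept clear of: x 0.42 to 0.68 m, y 0.34 to 0.60 m, from 0.17 m over the bench upwards
- hammer: small hammer 181 x 64 x 13 mm lying behind the jig; leave alone
- oil_cup: small white cup with a brush, 28 mm across, 58 mm high, standing to the left of the jig; leave alone
- tweezers_1: dark tweezers 141 x 10 x 10 mm lying to the right of the jig; leave alone
- plate_top (a point): centre of the top of the upper (bush) plate, aluminium 80 x 96 x 14 mm on a 5 mm steel spacer, with small drill bushes on top; 37 mm over the bench when down. Its brass guide bushes reach 49 mm
Not all that is in view belongs to the job. There is more than one size of the wedge; the one meant has the size given above.

How it is judged:
By the outcome, as a careful person would: the job done as asked, in the order asked, and still so for the second after the job is handed in, while the arm keeps its last pose, push and grip.
It also fails if it takes over 38 s, if anything falls off the work surface, if the arm or the gripper's body presses on something with over 40 N, if the wrist force passes 120 N, or if a joint passes its speed limit or range.

## Working session

There is one attempt and no reset: what is moved stays moved. The work goes in short steps, Python scripts to look and compute and a tool call to move; the robot and the scene stay as the last step left them, time stands still between calls to the robot, and variables do not carry over. Pictures are saved under pics/ and viewed, and the job is handed in when it is done.

Besides the shell and the picture viewer there is one more tool, called after "Call:" as name(argument=value, ...), one argument or row to a line, values as JSON. send_rows: Moves the arm, as the interface text tells. Its arguments: {"type":"object","properties":{"motion":{"type":"array","items":{"type":"array"}},"gripper":{"type":"number"}},"required":["motion"]}

```bash
ls; mkdir -p pics; cat > h.py <<'E'
import numpy as np, cv2
from rig import bot, capture, recognise, place_of
def cam(c):
    R=cv2.Rodrigues(np.array(c["rvec"],float))[0]; t=np.array(c["tvec"],float).ravel(); return R,t
def ray(c,uv,fish=False):
    R,t=cam(c); x=(uv[0]-c["cx"])/c["fx"]; y=(uv[1]-c["cy"])/c["fy"]
    if fish:
        r=np.hypot(x,y); d=np.array([x/r*np.sin(r),y/r*np.sin(r),np.cos(r)]) if r>1e-9 else np.array([0,0,1.])
    else: d=np.array([x,y,1.])
    return -R.T@t, R.T@d
def atz(c,uv,z,fish=False):
    o,d=ray(c,uv,fish); return o+d*(z-o[2])/d[2]
def proj(c,P,fish=False):
    R,t=cam(c); p=R@np.array(P,float)+t
    if fish:
        r=np.hypot(p[0],p[1]); th=np.arctan2(r,p[2]); return np.array([c["cx"]+c["fx"]*th*p[0]/r,c["cy"]+c["fy"]*th*p[1]/r])
    return np.array([c["cx"]+c["fx"]*p[0]/p[2],c["cy"]+c["fy"]*p[1]/p[2]])
E
python3 - <<'E'
from h import *
import pickle
for n in ["scene","side","wrist"]:
    c=capture(n); cv2.imwrite(f"pics/{n}0.png",c["image"]); pickle.dump(c,open(f"{n}0.pkl","wb"))
    print(n,cam(c)[0].T@-cam(c)[1],c["fx"],c["cx"],c["cy"])
    for k in ["jig_base","notch_mouth","wedge","wedge_tip","plate_top","clock_plate","oil_cup","hammer","tweezers_1"]:
        for f in (recognise,place_of):
            try:
                print(k,f.__name__,[(np.round(d["xy"]).tolist(),round(d["p"],2)) for d in f(n,k)][:4])
            except Exception as e: print(k,f.__name__,e)
print(bot.read_state())
E
```

```text
pics
scene [ 0.27304125 -0.32489907  0.70621462] 475.30196998834106 323.213456027422 242.94463381807
jig_base call [([348.0, 260.0], 0.73), ([257.0, 261.0], 0.51)]
jig_base call [([368.0, 267.0], 0.77)]
notch_mouth call [([347.0, 259.0], 0.77)]
notch_mouth call [([347.0, 266.0], 0.68)]
wedge call [([256.0, 260.0], 0.68), ([232.0, 324.0], 0.58)]
wedge call [([258.0, 274.0], 0.73), ([239.0, 334.0], 0.57)]
wedge_tip call [([233.0, 325.0], 0.79), ([259.0, 264.0], 0.54)]
wedge_tip call [([254.0, 245.0], 0.85), ([216.0, 309.0], 0.69)]
plate_top call [([363.0, 246.0], 0.67)]
plate_top call [([372.0, 253.0], 0.56)]
clock_plate call [([279.0, 218.0], 0.94), ([350.0, 259.0], 0.45)]
clock_plate call [([277.0, 217.0], 0.69)]
oil_cup call [([323.0, 201.0], 0.6), ([390.0, 212.0], 0.55)]
oil_cup call [([325.0, 205.0], 0.45)]
hammer call []
hammer call [([277.0, 219.0], 0.36)]
tweezers_1 call []
tweezers_1 call []
side [0.01634775 0.27452179 0.68755919] 514.0736256440704 322.80463109636935 236.46557742984362
jig_base call [([346.0, 228.0], 0.67)]
jig_base call []
notch_mouth call [([348.0, 227.0], 0
[... 1248 characters left out ...]
  8.20900732e+01, -1.58272334e-04,
        6.76900341e+01, -1.02284313e+01]), 'qvel': array([ 0.08975246, -0.00031169,  0.10710221,  0.01895298,  0.01085516,
        0.09220582]), 'tau': array([-9.15157170e-05, -4.40005195e+01, -1.76980197e+01,  6.33735303e-02,
        5.04854880e-02, -1.72656428e-05]), 'position': array([0.25753653, 0.56941933, 0.22254646]), 'tcp_rot': array([[ 4.12126677e-01,  9.11126556e-01, -2.32618770e-05],
       [ 9.11126555e-01, -4.12126678e-01, -3.82658900e-05],
       [-4.44519086e-05, -5.42411980e-06, -9.99999999e-01]]), 'force': array([-0.2811765 ,  0.02946599, -0.63956695]), 'moment': array([-0.02421727, -0.00988538, -0.00144751]), 'opening': 0.9976951064879468}
```

View pics/scene0.png

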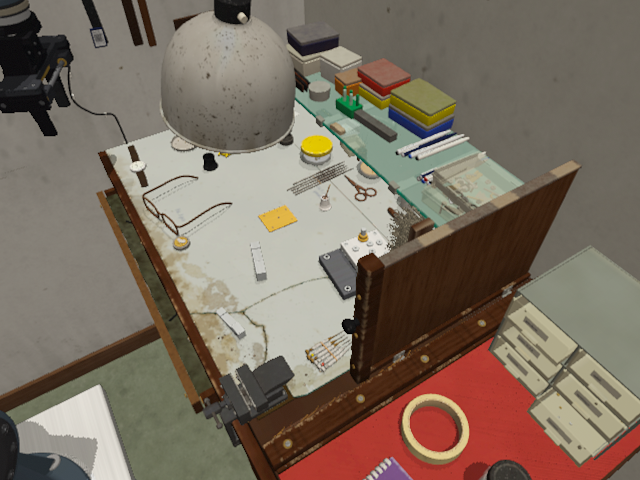

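View pics/side0.png

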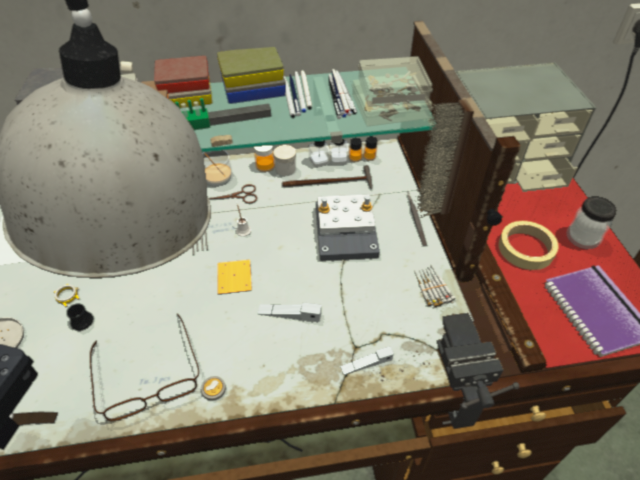

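View pics/wrist0.png

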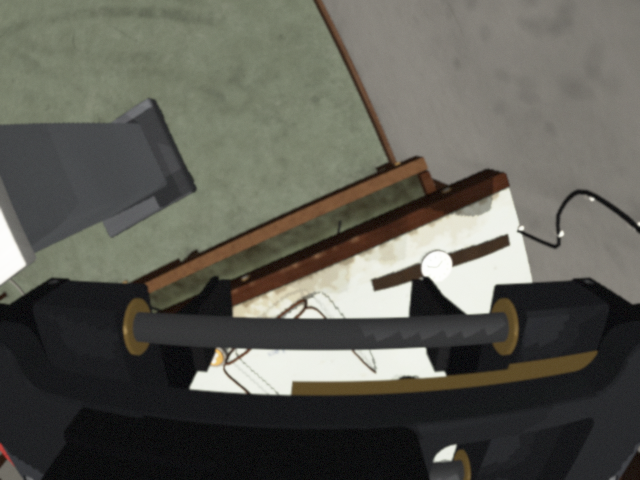

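```bash
python3 - <<'E'
from h import *
import pickle
S=pickle.load(open("scene0.pkl","rb"));D=pickle.load(open("side0.pkl","rb"))
def tri(a,b):
    o1,d1=ray(S,a);o2,d2=ray(D,b)
    A=np.stack([d1,-d2],1);s=np.linalg.lstsq(A,o2-o1,rcond=None)[0]
    p,q=o1+d1*s[0],o2+d2*s[1];return np.round((p+q)/2,4),np.round(np.linalg.norm(p-q),4)
for n,a,b in [("wA",(258,274),(382,361)),("tipA",(254,245),(336,370)),("wB",(239,334),(382,361)),("wA2",(258,274),(311,314)),("tipA2",(254,245),(259,310)),("tipB",(216,309),(336,370)),("notch",(347,266),(349,234)),("ptop",(372,253),(345,210))]:
    print(n,tri(a,b))
E
```

```text
wA (array([0.3962, 0.1476, 0.0619]), np.float64(0.1011))
tipA (array([0.4103, 0.2118, 0.0539]), np.float64(0.1241))
wB (array([ 0.3768,  0.1262, -0.0066]), np.float64(0.001))
wA2 (array([0.4635, 0.219 , 0.0077]), np.float64(0.0053))
tipA2 (array([ 0.4932,  0.2996, -0.0044]), np.float64(0.0041))
tipB (array([ 0.3671,  0.1958, -0.0028]), np.float64(0.0073))
notch (array([0.6051, 0.1316, 0.0273]), np.float64(0.0026))
ptop (array([0.6593, 0.1287, 0.0331]), np.float64(0.0018))
```

```bash
python3 - <<'E'
from h import *
a=cv2.imread("pics/side0.png");b=cv2.imread("pics/scene0.png")
def z(im,x,y,w,h,s): return cv2.resize(im[y:y+h,x:x+w],None,fx=s,fy=s,interpolation=cv2.INTER_CUBIC)
cv2.imwrite("pics/c1.png",z(a,250,290,160,100,5))
cv2.imwrite("pics/c2.png",z(b,200,230,100,110,5))
cv2.imwrite("pics/c3.png",z(a,305,185,80,80,7))
cv2.imwrite("pics/c4.png",z(b,310,215,90,85,7))
E
```

```text
(no output)
```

View pics/c1.png

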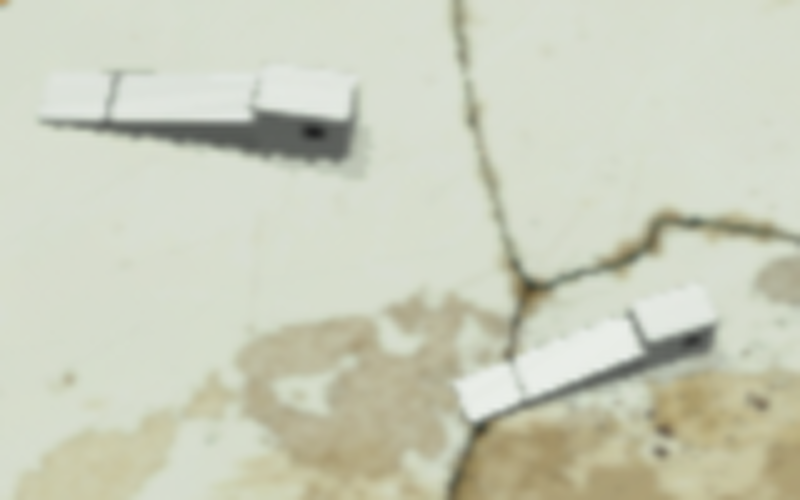

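View pics/c2.png

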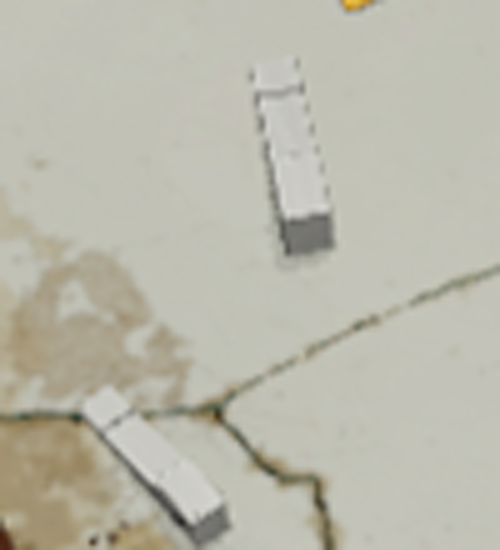

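View pics/c3.png

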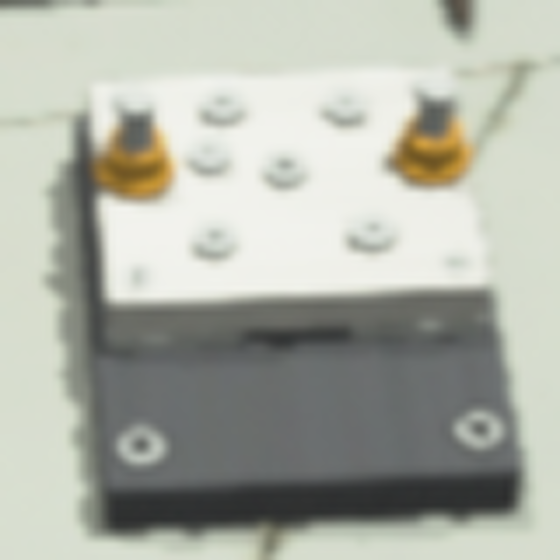

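View pics/c4.png

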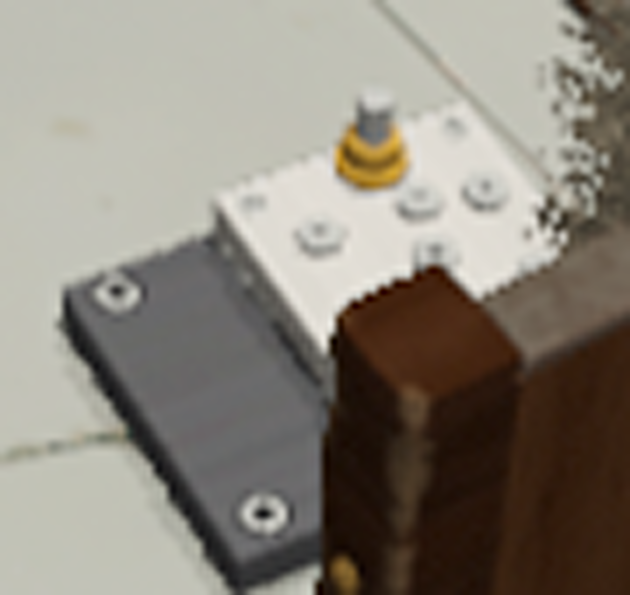

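```bash
cat > fit.py <<'E'
from h import *
import pickle
from scipy.optimize import least_squares
S=pickle.load(open("scene0.pkl","rb"));D=pickle.load(open("side0.pkl","rb"))
def px(u,o,s): return [(u[0]+.5)/s-.5+o[0],(u[1]+.5)/s-.5+o[1]]
def run(obs,x0,name):
    def P(p,q):
        c,s=np.cos(p[2]),np.sin(p[2]);q=np.array(q)/1000
        return [p[0]+c*q[0]-s*q[1],p[1]+s*q[0]+c*q[1],q[2]]
    for lab,sel in [("both",obs),("side",[o for o in obs if o[0] is D]),("scene",[o for o in obs if o[0] is S])]:
        f=lambda p:np.concatenate([proj(c,P(p,q))-u for c,u,q in sel])
        r=least_squares(f,x0,loss="soft_l1",x_scale=[.01,.01,.1])
        print(name,lab,np.round(r.x[:2],4),np.degrees(r.x[2]).round(2),"rms",np.sqrt(np.mean(r.fun**2)).round(2))
        if lab=="both": print(np.round(r.fun.reshape(-1,2),1).tolist())
o1=(250,290);o2=(200,230);o3=(305,185);o4=(310,215)
W=[(D,px(u,o1,5),q) for u,q in [((253,108),(15,9,24)),((352,122),(-15,9,24)),((356,73),(-15,-9,24)),((265,66),(15,-9,24)),((348,160),(-15,9,0)),((38,121),(85,9,1)),((48,73),(85,-9,2.5)),((108,122),(62.5,9,7)),((120,72),(62.5,-9,7))]]
W+=[(S,px(u,o2,5),q) for u,q in [((250,75),(85,9,2.5)),((296,58),(85,-9,2.5)),((280,218),(-15,9,24)),((332,213),(-15,-9,24)),((288,255),(-15,9,0)),((334,245),(-15,-9,0)),((257,97),(62.5,9,7)),((303,89),(62.5,-9,7))]]
run(W,[.463,.219,1.2],"wedge")
J=[(D,px(u,o3,7),q) for u,q in [((92,85),(40,48,37)),((458,70),(40,-48,37)),((490,290),(-40,-48,37)),((103,303),(-40,48,37)),((100,490),(-85,52,18)),((517,475),(-85,-52,18)),((105,530),(-85,52,0)),((520,510),(-85,-52,0)),((103,350),(-40,48,18)),((495,345),(-40,-48,18))]]
J+=[(S,px(u,o4,7),q) for u,q in [((215,200),(-40,48,37)),((462,100),(40,48,37)),((65,292),(-85,52,18)),((235,570),(-85,-52,18)),((65,325),(-85,52,0)),((240,592),(-85,-52,0))]]
run(J,[.65,.13,0],"jig")
E
python3 fit.py
```

```text
wedge both [0.4672 0.2196] 72.09 rms 0.58
[[0.1, 0.1], [-0.4, -0.2], [0.6, -0.1], [-0.2, -1.1], [0.4, 0.7], [0.2, 0.1], [0.7, -0.1], [-0.2, -0.4], [-0.2, 0.2], [-0.1, -2.3], [-0.4, -0.5], [0.2, 0.1], [-0.5, -0.8], [0.0, 0.7], [0.3, 0.8], [-0.2, -0.1], [-0.3, -0.2]]
wedge side [0.4672 0.2198] 72.23 rms 0.42
wedge scene [0.4671 0.2191] 71.93 rms 0.69
jig both [0.6558 0.1286] -6.1 rms 0.79
[[0.1, -0.7], [-0.3, -0.6], [0.5, -0.6], [0.8, -0.3], [0.3, -0.1], [1.4, -0.5], [-0.4, 0.9], [0.1, 1.2], [0.8, 0.4], [-1.0, -1.1], [-0.2, -1.2], [0.8, -0.2], [-0.8, -1.3], [-0.1, -1.5], [-0.7, 0.0], [-1.0, 1.2]]
jig side [0.6553 0.1289] -6.52 rms 0.68
jig scene [0.6557 0.1276] -5.53 rms 0.79
```

The picture shows two wedges. A has its heel at about side (311,314) / scene (258,274). B has its heel at about side (382,361) / scene (239,334). A fits the 100 x 18 x 24 mm model to 0.6 px, while B measures only about 70 mm from origin to tip and is lower. So A is the one meant, and crop c1 confirms it. The jig's yaw is -6.1° and its notch mouth is at about (0.616, 0.133).

```bash
cat > plan.py <<'E'
import numpy as np,sys
from rig import bot
def plan(legs,st=None):
    # legs: (x,y,z,jawdeg,n)
    s=bot.read_state(); p=s["position"].copy(); R=s["tcp_rot"]; j=np.arctan2(R[1,0],R[0,0])
    print("t",round(s["time_s"],2),"p",np.round(p,4),"jaw",np.degrees(j).round(2),"z axis",np.round(R[:,2],3),"F",np.round(s["force"],1),"open",round(s["opening"],3))
    rows=[]
    for x,y,z,jd,n in legs:
        t=np.array([x,y,z]); dj=(np.radians(jd)-j+np.pi)%(2*np.pi)-np.pi; dp=(t-p)/n; 
        for i in range(n):
            w=dp*1000; tx=np.array([np.cos(j),np.sin(j)]);ty=np.array([np.sin(j),-np.cos(j)])
            rows.append([[round(float(w[:2]@tx),1),round(float(w[:2]@ty),1),round(float(-w[2]),1)],round(float(-dj/n),3)]); j+=dj/n
        p=t
    for i in range(0,len(rows),5): print(rows[i:i+5])
E
python3 -c "
from plan import *
plan([(.28,.38,.2,20,6),(.467,.2196,.07,-17.9,9)])"
```

```text
t 2.85 p [0.2575 0.5694 0.2225] jaw 65.66 z axis [-0. -0. -1.] F [-0.3  0.  -0.6] open 0.998
[[[-27.2, 16.4, 3.8], 0.133], [[-24.8, 19.9, 3.8], 0.133], [[-22.0, 23.0, 3.8], 0.133], [[-18.7, 25.7, 3.8], 0.133], [[-15.1, 27.9, 3.8], 0.133]]
[[[-11.3, 29.7, 3.8], 0.133], [[13.4, 23.9, 14.4], 0.073], [[15.1, 22.8, 14.4], 0.073], [[16.8, 21.6, 14.4], 0.073], [[18.3, 20.3, 14.4], 0.073]]
[[[19.8, 18.9, 14.4], 0.073], [[21.1, 17.4, 14.4], 0.073], [[22.3, 15.8, 14.4], 0.073], [[23.4, 14.2, 14.4], 0.073], [[24.4, 12.4, 14.4], 0.073]]
```

Call:
send_rows(
  motion=[
    [[-27,16,4],0.12],
    [[-25,20,4],0.12],
    [[-22,23,4],0.12],
    [[-19,26,4],0.12],
    [[-15,28,4],0.12],
  ],
  gripper=0,
)

```text
time_s: 3.27
position: [0.2804, 0.4147, 0.2023]
tcp_rot: [[0.864, 0.504, 0.007], [0.504, -0.864, 0.011], [0.011, -0.006, -1.0]]
force: [0.5, 0.1, 1.0]
opening: 1.003
```

```bash
python3 -c "
from plan import *
plan([(.467,.2196,.07,-17.9,10)])"
```

```text
t 3.27 p [0.2804 0.4147 0.2023] jaw 30.26 z axis [ 0.007  0.011 -1.   ] F [0.5 0.1 1. ] open 1.003
[[[6.3, 26.3, 13.2], 0.084], [[8.5, 25.6, 13.2], 0.084], [[10.6, 24.8, 13.2], 0.084], [[12.6, 23.9, 13.2], 0.084], [[14.6, 22.7, 13.2], 0.084]]
[[[16.4, 21.4, 13.2], 0.084], [[18.2, 20.0, 13.2], 0.084], [[19.8, 18.4, 13.2], 0.084], [[21.3, 16.6, 13.2], 0.084], [[22.6, 14.8, 13.2], 0.084]]
```

Call:
send_rows(
  motion=[
    [[6,26,13],0.084],
    [[8.5,25.5,13],0.084],
    [[10.5,25,13],0.084],
    [[12.5,24,13],0.084],
    [[14.5,22.5,13],0.084],
  ],
)

```text
time_s: 3.68
position: [0.3729, 0.3108, 0.138]
tcp_rot: [[0.996, 0.088, 0.01], [0.088, -0.996, 0.013], [0.011, -0.012, -1.0]]
force: [-0.2, -0.2, 0.5]
opening: 1.004
```

```bash
python3 -c "
from plan import *
plan([(.467,.2196,.06,-17.9,5)])"
```

```text
t 3.68 p [0.3729 0.3108 0.138 ] jaw 5.05 z axis [ 0.01   0.013 -1.   ] F [-0.2 -0.2  0.5] open 1.004
[[[17.1, 19.8, 15.6], 0.08], [[18.7, 18.4, 15.6], 0.08], [[20.1, 16.8, 15.6], 0.08], [[21.4, 15.2, 15.6], 0.08], [[22.5, 13.4, 15.6], 0.08]]
```

Call:
send_rows(
  motion=[
    [[17,20,15],0.08],
    [[18.5,18.5,15],0.08],
    [[20,17,15],0.08],
    [[21,15,15],0.08],
    [[22,13,15],0.08],
  ],
)

```text
time_s: 4.1
position: [0.4724, 0.2154, 0.0611]
tcp_rot: [[0.945, -0.327, 0.016], [-0.327, -0.945, 0.015], [0.01, -0.019, -1.0]]
force: [0.8, 0.4, -0.1]
opening: 0.999
```

```bash
python3 -c "
from plan import *
plan([(.467,.2196,.04,-17.9,5)])
from h import *
import pickle
c=capture('wrist');cv2.imwrite('pics/w1.png',c['image']);pickle.dump(c,open('w1.pkl','wb'))
c=capture('side');cv2.imwrite('pics/s1.png',c['image'])
print(bot.read_state()['tcp_rot'])
"
```

```text
t 4.1 p [0.4724 0.2154 0.0611] jaw -19.1 z axis [ 0.016  0.015 -1.   ] F [ 0.8  0.4 -0.1] open 0.999
[[[-1.3, -0.4, 4.2], -0.004], [[-1.3, -0.5, 4.2], -0.004], [[-1.3, -0.5, 4.2], -0.004], [[-1.3, -0.5, 4.2], -0.004], [[-1.3, -0.5, 4.2], -0.004]]
[[ 0.94449595 -0.32814189  0.01582067]
 [-0.32836318 -0.94444321  0.01430508]
 [ 0.01024763 -0.01870601 -0.99977251]]
```

View pics/w1.png

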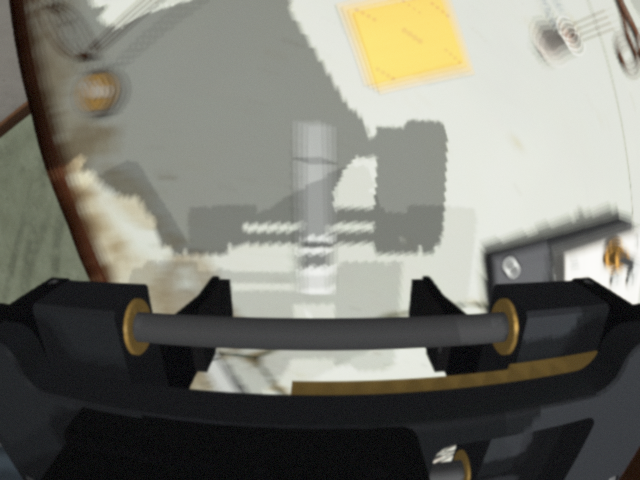

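View pics/s1.png

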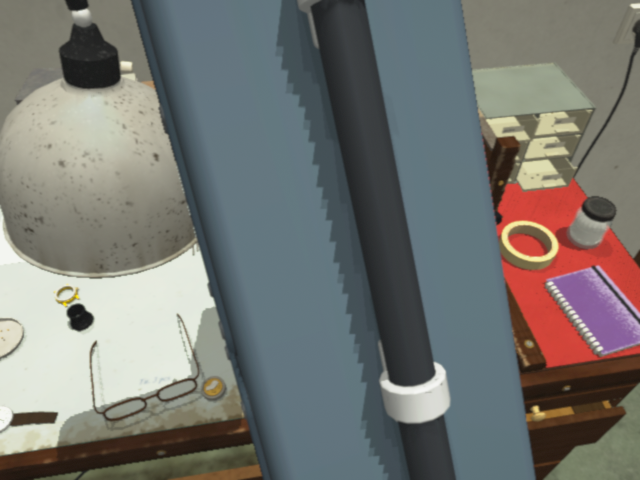

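Call:
send_rows(
  motion=[
    [[-2,-1,4],-0.004],
    [[-1,0,4],-0.004],
    [[-1,0,4],-0.004],
    [[-1,0,4],-0.004],
    [[0,0,0],0],
  ],
)

```text
time_s: 4.62
position: [0.468, 0.2186, 0.0435]
tcp_rot: [[0.951, -0.307, 0.015], [-0.308, -0.951, 0.015], [0.01, -0.019, -1.0]]
force: [-0.6, 0.7, -0.2]
opening: 0.998
```

```bash
python3 -c "
from plan import *
plan([(.467,.2196,.004,-17.9,10)])
from h import *
import pickle
c=capture('wrist');cv2.imwrite('pics/w2.png',c['image']);pickle.dump(c,open('w2.pkl','wb'))
P=lambda q:proj(c,[.4672+np.cos(1.2582)*q[0]/1e3-np.sin(1.2582)*q[1]/1e3,.2196+np.sin(1.2582)*q[0]/1e3+np.cos(1.2582)*q[1]/1e3,q[2]/1e3],True)
im=c['image'].copy()
for a,b in [((85,9,2.5),(85,-9,2.5)),((62.5,9,7),(62.5,-9,7)),((15,9,24),(15,-9,24)),((-15,9,24),(-15,-9,24)),((85,9,2.5),(15,9,16.5)),((85,-9,2.5),(15,-9,16.5))]:
    cv2.line(im,tuple(int(v) for v in P(a).round()),tuple(int(v) for v in P(b).round()),(0,0,255),1)
cv2.imwrite('pics/w2o.png',im)
"
```

```text
t 4.62 p [0.468  0.2186 0.0435] jaw -17.92 z axis [ 0.015  0.015 -1.   ] F [-0.6  0.7 -0.2] open 0.998
[[[-0.1, -0.1, 4.0], -0.0], [[-0.1, -0.1, 4.0], -0.0], [[-0.1, -0.1, 4.0], -0.0], [[-0.1, -0.1, 4.0], -0.0], [[-0.1, -0.1, 4.0], -0.0]]
[[[-0.1, -0.1, 4.0], -0.0], [[-0.1, -0.1, 4.0], -0.0], [[-0.1, -0.1, 4.0], -0.0], [[-0.1, -0.1, 4.0], -0.0], [[-0.1, -0.1, 4.0], -0.0]]
```

View pics/w2o.png

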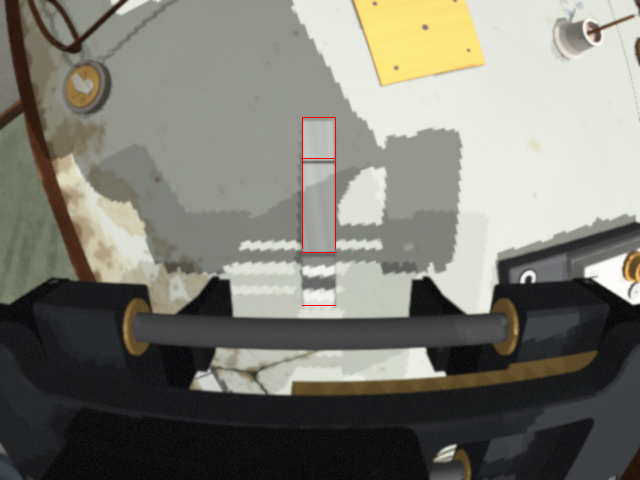

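Call:
send_rows(
  motion=[
    [[0,0,9],0],
    [[0,0,9],0],
    [[0,0,9],0],
    [[0,0,7],0],
    [[0,0,3.5],0],
  ],
)

```text
time_s: 5.08
position: [0.4689, 0.2211, 0.0043]
tcp_rot: [[0.952, -0.304, 0.019], [-0.304, -0.952, 0.016], [0.013, -0.021, -1.0]]
force: [0.6, 0.3, -0.3]
opening: 1.0
```

```bash
python3 -c "
from plan import *
plan([(.467,.2196,.005,-17.9,5)])
print(bot.read_state()['tcp_rot'].round(4))"
```

```text
t 5.08 p [0.4689 0.2211 0.0043] jaw -17.73 z axis [ 0.019  0.016 -1.   ] F [ 0.6  0.3 -0.3] open 1.0
[[[-0.3, 0.4, -0.1], 0.001], [[-0.3, 0.4, -0.1], 0.001], [[-0.3, 0.4, -0.1], 0.001], [[-0.3, 0.4, -0.1], 0.001], [[-0.3, 0.4, -0.1], 0.001]]
[[ 0.9524 -0.3042  0.0186]
 [-0.3045 -0.9524  0.0157]
 [ 0.0129 -0.0206 -0.9997]]
```

Call:
send_rows(
  motion=[
    [[0,0,-20],0],
    [[0,0,-20],0],
    [[0,0,-20],0],
    [[0,0,-20],0],
    [[0,0,0],0],
  ],
)

```text
time_s: 5.5
position: [0.4648, 0.2188, 0.0806]
tcp_rot: [[0.952, -0.305, 0.006], [-0.305, -0.952, 0.013], [0.002, -0.014, -1.0]]
force: [0.4, -0.0, -0.3]
opening: 0.999
```

```bash
python3 -c "
from plan import *
plan([(.467,.2196,.005,-17.9,10)])
print(bot.read_state()['tcp_rot'].round(4))"
```

```text
t 5.5 p [0.4648 0.2188 0.0806] jaw -17.77 z axis [ 0.006  0.013 -1.   ] F [ 0.4 -0.  -0.3] open 0.999
[[[0.2, -0.1, 7.6], 0.0], [[0.2, -0.1, 7.6], 0.0], [[0.2, -0.1, 7.6], 0.0], [[0.2, -0.1, 7.6], 0.0], [[0.2, -0.1, 7.6], 0.0]]
[[[0.2, -0.1, 7.6], 0.0], [[0.2, -0.1, 7.6], 0.0], [[0.2, -0.1, 7.6], 0.0], [[0.2, -0.1, 7.6], 0.0], [[0.2, -0.1, 7.6], 0.0]]
[[ 0.9523 -0.3052  0.0063]
 [-0.3052 -0.9522  0.013 ]
 [ 0.002  -0.0143 -0.9999]]
```

Call:
send_rows(
  motion=[
    [[0.5,0,-25],0],
    [[0.5,0,-25],0],
    [[0,0,8],0],
    [[0,0,8],0],
    [[0,0,8],0],
  ],
)

```text
time_s: 5.92
position: [0.4664, 0.2179, 0.1056]
tcp_rot: [[0.952, -0.306, 0.008], [-0.306, -0.952, 0.013], [0.003, -0.015, -1.0]]
force: [-0.6, 0.3, 1.0]
opening: 1.0
```

```bash
python3 -c "
from plan import *
plan([(.467,.2196,.005,-17.9,10)])
print(bot.read_state()['tcp_rot'].round(4))"
```

```text
t 5.92 p [0.4664 0.2179 0.1056] jaw -17.82 z axis [ 0.008  0.013 -1.   ] F [-0.6  0.3  1. ] open 1.0
[[[0.0, -0.2, 10.1], 0.0], [[0.0, -0.2, 10.1], 0.0], [[0.0, -0.2, 10.1], 0.0], [[0.0, -0.2, 10.1], 0.0], [[0.0, -0.2, 10.1], 0.0]]
[[[0.0, -0.2, 10.1], 0.0], [[0.0, -0.2, 10.1], 0.0], [[0.0, -0.2, 10.1], 0.0], [[0.0, -0.2, 10.1], 0.0], [[0.0, -0.2, 10.1], 0.0]]
[[ 0.952  -0.3059  0.0076]
 [-0.306  -0.9519  0.0132]
 [ 0.0032 -0.0149 -0.9999]]
```

Call:
send_rows(
  motion=[
    [[0,-0.2,12],0],
    [[0,-0.2,12],0],
    [[0,-0.2,12],0],
    [[0,-0.2,12],0],
    [[0,0,12],0],
  ],
)

```text
time_s: 6.33
position: [0.4625, 0.2182, 0.0344]
tcp_rot: [[0.952, -0.307, -0.003], [-0.307, -0.952, 0.011], [-0.006, -0.009, -1.0]]
force: [-0.3, -0.4, -0.1]
opening: 1.0
```

```bash
python3 -c "
from plan import *
plan([(.467,.2196,.005,-17.9,5)])
print(bot.read_state()['tcp_rot'].round(4))"
```

```text
t 6.33 p [0.4625 0.2182 0.0344] jaw -17.85 z axis [-0.003  0.011 -1.   ] F [-0.3 -0.4 -0.1] open 1.0
[[[0.8, -0.5, 5.9], 0.0], [[0.8, -0.5, 5.9], 0.0], [[0.8, -0.5, 5.9], 0.0], [[0.8, -0.5, 5.9], 0.0], [[0.8, -0.5, 5.9], 0.0]]
[[ 0.9518 -0.3066 -0.0033]
 [-0.3066 -0.9518  0.0108]
 [-0.0065 -0.0092 -0.9999]]
```

Call:
send_rows(
  motion=[
    [[1.5,-0.5,7],0],
    [[1.5,-0.5,7],0],
    [[1,-0.5,6],0],
    [[0.5,-0.5,5],0],
    [[0,0,3],0],
  ],
)

```text
time_s: 6.75
position: [0.4627, 0.2178, 0.0006]
tcp_rot: [[0.952, -0.307, -0.015], [-0.307, -0.952, 0.008], [-0.016, -0.003, -1.0]]
force: [-15.1, -3.2, 71.2]
opening: 1.005
```

```bash
python3 -c "
from plan import *
plan([(.467,.2196,.005,-17.9,5)])
print(bot.read_state()['tcp_rot'].round(4))"
```

```text
t 6.75 p [0.4627 0.2178 0.0006] jaw -17.86 z axis [-0.015  0.008 -1.   ] F [-15.1  -3.2  71.2] open 1.005
[[[0.7, -0.6, -0.9], 0.0], [[0.7, -0.6, -0.9], 0.0], [[0.7, -0.6, -0.9], 0.0], [[0.7, -0.6, -0.9], 0.0], [[0.7, -0.6, -0.9], 0.0]]
[[ 0.9517 -0.3067 -0.0146]
 [-0.3066 -0.9518  0.0077]
 [-0.0162 -0.0029 -0.9999]]
```

Call:
send_rows(
  motion=[
    [[0.5,0,-2],0],
    [[1,-0.5,-2],0],
    [[1,-0.5,-1],0],
    [[1,0,0],0],
    [[0,0,0],0],
  ],
)

```text
time_s: 7.17
position: [0.4685, 0.2182, 0.0083]
tcp_rot: [[0.952, -0.306, -0.008], [-0.306, -0.952, 0.009], [-0.011, -0.006, -1.0]]
force: [-0.2, 0.8, -0.3]
opening: 1.0
```

```bash
python3 -c "
from plan import *
plan([(.467,.2196,.005,-17.9,5)])
print(bot.read_state()['tcp_rot'].round(4), bot.read_state()['qvel'].round(2))"
```

```text
t 7.17 p [0.4685 0.2182 0.0083] jaw -17.83 z axis [-0.008  0.009 -1.   ] F [-0.2  0.8 -0.3] open 1.0
[[[-0.4, -0.2, 0.7], 0.0], [[-0.4, -0.2, 0.7], 0.0], [[-0.4, -0.2, 0.7], 0.0], [[-0.4, -0.2, 0.7], 0.0], [[-0.4, -0.2, 0.7], 0.0]]
[[ 0.9519 -0.3063 -0.0082]
 [-0.3062 -0.9519  0.009 ]
 [-0.0105 -0.006  -0.9999]] [ 0.07  0.17 -0.01 -0.02 -0.06 -0.02]
```

Call:
send_rows(
  motion=[
    [[-0.5,-0.5,1],0],
    [[-0.5,-0.5,1],0],
    [[0,0,0.5],0],
    [[0,0,0],0],
    [[0,0,0],0],
  ],
)

```text
time_s: 7.58
position: [0.4672, 0.2194, 0.0039]
tcp_rot: [[0.952, -0.307, -0.011], [-0.306, -0.952, 0.008], [-0.013, -0.005, -1.0]]
force: [0.4, -0.5, 0.1]
opening: 0.997
```

```bash
python3 -c "
from plan import *
plan([(.467,.2196,.005,-17.9,5)])
print(bot.read_state()['tcp_rot'].round(4), bot.read_state()['qvel'].round(2))"
```

```text
t 7.58 p [0.4672 0.2194 0.0039] jaw -17.85 z axis [-0.011  0.008 -1.   ] F [ 0.4 -0.5  0.1] open 0.997
[[[-0.1, -0.0, -0.2], 0.0], [[-0.1, -0.0, -0.2], 0.0], [[-0.1, -0.0, -0.2], 0.0], [[-0.1, -0.0, -0.2], 0.0], [[-0.1, -0.0, -0.2], 0.0]]
[[ 0.9518 -0.3065 -0.0108]
 [-0.3064 -0.9519  0.0084]
 [-0.0128 -0.0047 -0.9999]] [-0.04  0.44  0.03 -0.05 -0.01  0.02]
```

Call:
send_rows(
  motion=[
    [[0,0,0],0],
    [[0,0,0],0],
    [[0,0,0],0],
    [[0,0,0],0],
    [[0,0,0],0],
  ],
  gripper=1,
)

```text
time_s: 8.0
position: [0.4668, 0.2193, 0.0036]
tcp_rot: [[0.952, -0.306, -0.012], [-0.306, -0.952, 0.008], [-0.014, -0.004, -1.0]]
force: [-0.1, -0.3, -0.0]
opening: 0.705
```

Call:
send_rows(
  motion=[
    [[0,0,0],0],
    [[0,0,0],0],
    [[0,0,0],0],
    [[0,0,0],0],
    [[0,0,0],0],
  ],
)

```text
time_s: 8.42
position: [0.467, 0.2193, 0.0038]
tcp_rot: [[0.952, -0.306, -0.011], [-0.306, -0.952, 0.008], [-0.013, -0.004, -1.0]]
force: [0.1, -0.5, -1.3]
opening: 0.328
```

```bash
python3 -c "
from plan import *
plan([(.467,.2196,.06,-17.9,5)])
print(bot.read_state()['tcp_rot'].round(4), bot.read_state()['opening']*87)"
```

```text
t 8.42 p [0.467  0.2193 0.0038] jaw -17.84 z axis [-0.011  0.008 -1.   ] F [ 0.1 -0.5 -1.3] open 0.328
[[[-0.0, -0.0, -11.2], 0.0], [[-0.0, -0.0, -11.2], 0.0], [[-0.0, -0.0, -11.2], 0.0], [[-0.0, -0.0, -11.2], 0.0], [[-0.0, -0.0, -11.2], 0.0]]
[[ 0.9518 -0.3065 -0.0112]
 [-0.3064 -0.9519  0.0083]
 [-0.0132 -0.0045 -0.9999]] 28.55211761445863
```

Half a call more for closing.

Call:
send_rows(
  motion=[
    [[0,0,0],0],
    [[0,0,0],0],
    [[0,0,0],0],
    [[0,0,0],0],
    [[0,0,0],0],
  ],
)

```text
time_s: 8.83
position: [0.4671, 0.2193, 0.0038]
tcp_rot: [[0.952, -0.306, -0.011], [-0.306, -0.952, 0.008], [-0.013, -0.005, -1.0]]
force: [0.3, 0.3, 1.0]
opening: 0.203
```

Call:
send_rows(
  motion=[
    [[0,0,-3],0],
    [[0,0,-6],0],
    [[0,0,-10],0],
    [[0,0,-10],0],
    [[0,0,-8],0],
  ],
)

```text
time_s: 9.25
position: [0.4653, 0.2185, 0.0418]
tcp_rot: [[0.952, -0.306, -0.017], [-0.306, -0.952, 0.007], [-0.019, -0.001, -1.0]]
force: [0.5, 0.5, -1.7]
opening: 0.206
```

```bash
python3 -c "
from plan import *
a=-6.1;c,s=np.cos(np.radians(a)),np.sin(np.radians(a))
# wedge origin at jig x=-140
X=.6558+c*-.140;Y=.1286+s*-.140
print(X,Y)
plan([(X,Y,.055,-96.1,15)])
print(bot.read_state()['tcp_rot'].round(4), bot.read_state()['opening']*87)"
```

```text
0.5165926878213514 0.14347696998707266
t 9.25 p [0.4653 0.2185 0.0418] jaw -17.84 z axis [-0.017  0.007 -1.   ] F [ 0.5  0.5 -1.7] open 0.206
[[[4.8, 3.7, -0.9], 0.091], [[5.1, 3.3, -0.9], 0.091], [[5.4, 2.8, -0.9], 0.091], [[5.6, 2.3, -0.9], 0.091], [[5.8, 1.8, -0.9], 0.091]]
[[[5.9, 1.2, -0.9], 0.091], [[6.0, 0.7, -0.9], 0.091], [[6.1, 0.1, -0.9], 0.091], [[6.0, -0.4, -0.9], 0.091], [[6.0, -1.0, -0.9], 0.091]]
[[[5.9, -1.5, -0.9], 0.091], [[5.7, -2.0, -0.9], 0.091], [[5.5, -2.5, -0.9], 0.091], [[5.2, -3.0, -0.9], 0.091], [[4.9, -3.5, -0.9], 0.091]]
[[ 0.9518 -0.3063 -0.0172]
 [-0.3062 -0.9519  0.0068]
 [-0.0185 -0.0012 -0.9998]] 17.891073638391408
```

Call:
send_rows(
  motion=[
    [[4,3.5,-3],0.08],
    [[5,3,-2],0.09],
    [[5,3,-2],0.09],
    [[5.5,2.5,-1],0.09],
    [[6,2,-1],0.09],
  ],
)

```text
time_s: 9.67
position: [0.4827, 0.1944, 0.0581]
tcp_rot: [[0.719, -0.694, -0.01], [-0.694, -0.72, 0.008], [-0.013, 0.001, -1.0]]
force: [0.3, -0.2, -1.4]
opening: 0.203
```

```bash
python3 -c "
from plan import *
plan([(.5166,.1435,.06,-96.1,10)])
"
```

```text
t 9.67 p [0.4827 0.1944 0.0581] jaw -43.98 z axis [-0.01   0.008 -1.   ] F [ 0.3 -0.2 -1.4] open 0.203
[[[6.0, 1.3, -0.2], 0.091], [[6.1, 0.8, -0.2], 0.091], [[6.1, 0.2, -0.2], 0.091], [[6.1, -0.3, -0.2], 0.091], [[6.0, -0.9, -0.2], 0.091]]
[[[5.9, -1.4, -0.2], 0.091], [[5.8, -2.0, -0.2], 0.091], [[5.6, -2.5, -0.2], 0.091], [[5.3, -3.0, -0.2], 0.091], [[5.0, -3.5, -0.2], 0.091]]
```

Call:
send_rows(
  motion=[
    [[6,1.3,0],0.091],
    [[6,0.8,0],0.091],
    [[6,0.2,0],0.091],
    [[6,-0.3,0],0.091],
    [[6,-0.9,0],0.091],
  ],
)

```text
time_s: 10.08
position: [0.501, 0.168, 0.0638]
tcp_rot: [[0.319, -0.948, -0.004], [-0.948, -0.319, 0.009], [-0.01, 0.001, -1.0]]
force: [0.7, 0.4, -1.1]
opening: 0.203
```

```bash
python3 -c "
from plan import *
plan([(.5166,.1435,.06,-96.1,5)])
"
```

```text
t 10.08 p [0.501  0.168  0.0638] jaw -71.39 z axis [-0.004  0.009 -1.   ] F [ 0.7  0.4 -1.1] open 0.203
[[[5.6, -1.4, 0.8], 0.086], [[5.5, -1.9, 0.8], 0.086], [[5.3, -2.3, 0.8], 0.086], [[5.1, -2.8, 0.8], 0.086], [[4.8, -3.2, 0.8], 0.086]]
```

Call:
send_rows(
  motion=[
    [[5.5,-1.4,0.5],0.086],
    [[5.5,-2,0.5],0.086],
    [[5,-2.5,0.5],0.086],
    [[4.5,-2.5,0.5],0.08],
    [[3.5,-2.5,0],0.07],
  ],
)

```text
time_s: 10.5
position: [0.5171, 0.1445, 0.067]
tcp_rot: [[-0.106, -0.994, 0.001], [-0.994, 0.106, 0.01], [-0.01, 0.0, -1.0]]
force: [-0.5, -0.0, -2.5]
opening: 0.207
```

Call:
send_rows(
  motion=[
    [[0.5,0,0],0.01],
    [[0,0,0],0],
    [[0,0,0],0],
    [[0,0,0],0],
    [[0,0,0],0],
  ],
)

```text
time_s: 10.92
position: [0.5176, 0.1438, 0.0702]
tcp_rot: [[-0.114, -0.993, 0.004], [-0.993, 0.114, 0.01], [-0.011, -0.003, -1.0]]
force: [-0.3, -0.1, -2.3]
opening: 0.204
```

```bash
python3 -c "
from plan import *
plan([(.5166,.1435,.06,-96.1,5)])
from h import *
import pickle
for n in ['wrist','side','scene']:
    c=capture(n);cv2.imwrite('pics/%s3.png'%n,c['image']);pickle.dump(c,open(n+'3.pkl','wb'))
print(bot.read_state()['tcp_rot'].round(4))
"
```

```text
t 10.92 p [0.5176 0.1438 0.0702] jaw -96.54 z axis [ 0.004  0.01  -1.   ] F [-0.3 -0.1 -2.3] open 0.204
[[[0.1, 0.2, 2.0], -0.002], [[0.1, 0.2, 2.0], -0.002], [[0.1, 0.2, 2.0], -0.002], [[0.1, 0.2, 2.0], -0.002], [[0.1, 0.2, 2.0], -0.002]]
[[-0.1143 -0.9934  0.0036]
 [-0.9934  0.1144  0.0102]
 [-0.0105 -0.0024 -0.9999]]
```

View pics/wrist3.png

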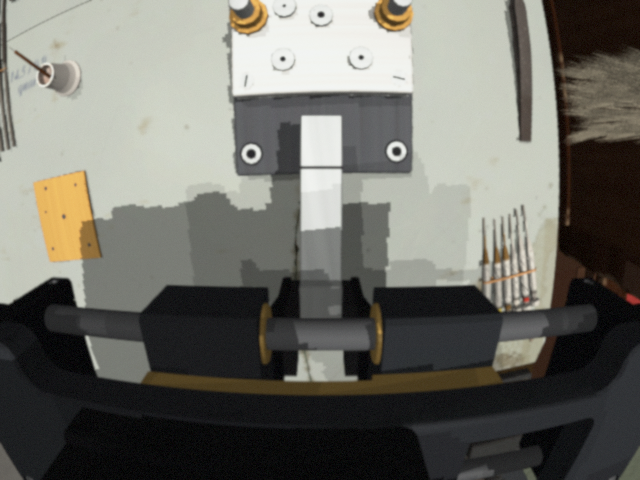

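View pics/scene3.png

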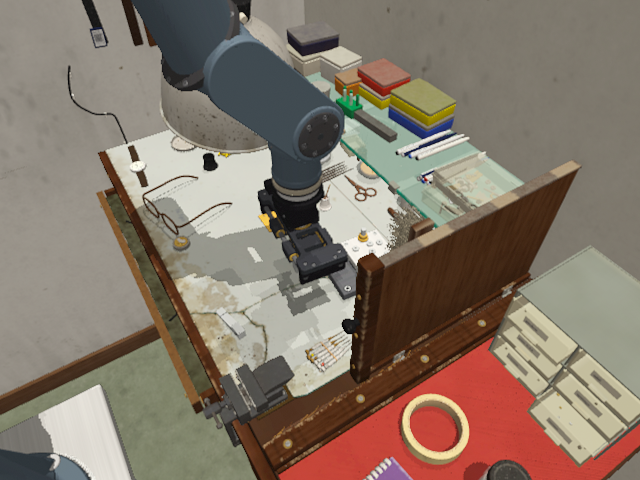

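View pics/side3.png

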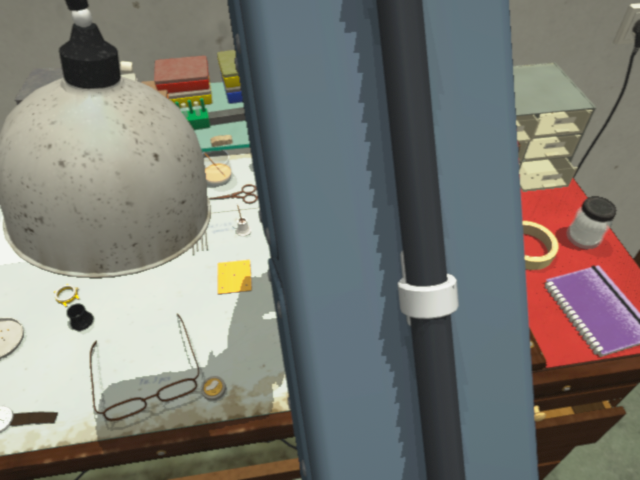

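```bash
python3 - <<'E'
import cv2
a=cv2.imread("pics/wrist3.png")
cv2.imwrite("pics/c5.png",cv2.resize(a[70:190,220:430],None,fx=3.8,fy=3.8,interpolation=cv2.INTER_CUBIC))
E
```

```text
(no output)
```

View pics/c5.png

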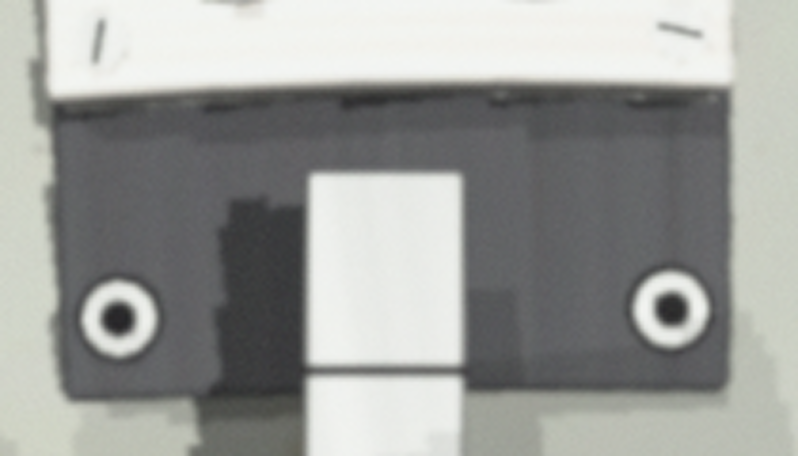

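```bash
cat > fit2.py <<'E'
from h import *
import pickle
from scipy.optimize import least_squares
def px(u,o,s): return [(u[0]+.5)/s-.5+o[0],(u[1]+.5)/s-.5+o[1]]
def fitw(c,obs,x0,z0=0,pitch=0,name=""):
    def P(p,q):
        cc,s=np.cos(p[2]),np.sin(p[2]);q=np.array(q)/1000
        return [p[0]+cc*q[0]-s*q[1],p[1]+s*q[0]+cc*q[1],q[2]+z0+pitch*q[0]]
    f=lambda p:np.concatenate([proj(c,P(p,q),True)-u for u,q in obs])
    r=least_squares(f,x0,x_scale=[.01,.01,.1])
    print(name,np.round(r.x[:2],4),np.degrees(r.x[2]).round(2),np.round(r.fun.reshape(-1,2),1).tolist())
    return r.x
def rel(j,w):
    c,s=np.cos(j[2]),np.sin(j[2]);d=np.array(w[:2])-j[:2]
    o=np.array([c*d[0]+s*d[1],-s*d[0]+c*d[1]])*1000; a=w[2]-j[2]
    tip=o+85*np.array([np.cos(a),np.sin(a)])
    print("wedge origin in jig",o.round(1),"tip",tip.round(1),"dyaw",np.degrees(a).round(2),"tip inside notch",(tip[0]+40).round(1))
E
python3 - <<'E'
from fit2 import *
c=pickle.load(open("wrist3.pkl","rb"));o=(220,70);s=3.8
j=fitw(c,[(px(u,o,s),q) for u,q in [((48,97),(-40,48,37)),((733,82),(-40,-48,37)),((68,396),(-85,52,18)),((728,386),(-85,-52,18))]],[.656,.1286,-.106],name="jig")
for p in(-.03,-.01,0,.01):
  w=fitw(c,[(px(u,o,s),q) for u,q in [((309,173),(85,9,2.5)),((462,173),(85,-9,2.5)),((307,371),(62.5,9,7)),((465,370),(62.5,-9,7))]],[.517,.144,-.106],z0=.0664,pitch=p,name="wedge %g"%p)
  rel(j,w)
E
```

```text
jig [0.6561 0.1268] -5.36 [[-0.6, -0.5], [0.8, -0.2], [-1.5, 0.7], [1.3, 0.1]]
wedge -0.03 [0.5165 0.1421] -6.31 [[-0.2, 0.7], [0.2, 0.5], [0.0, -0.6], [-0.1, -0.5]]
wedge origin in jig [-140.5    2.1] tip [-55.5   0.7] dyaw -0.95 tip inside notch -15.5
wedge -0.01 [0.5165 0.1421] -6.31 [[-0.4, 0.4], [0.5, 0.3], [-0.1, -0.4], [0.1, -0.3]]
wedge origin in jig [-140.5    2.1] tip [-55.5   0.7] dyaw -0.96 tip inside notch -15.5
wedge 0 [0.5164 0.1421] -6.32 [[-0.5, 0.3], [0.6, 0.1], [-0.2, -0.3], [0.2, -0.2]]
wedge origin in jig [-140.5    2.1] tip [-55.5   0.7] dyaw -0.96 tip inside notch -15.5
wedge 0.01 [0.5164 0.1421] -6.32 [[-0.7, 0.2], [0.7, 0.0], [-0.3, -0.2], [0.3, -0.0]]
wedge origin in jig [-140.5    2.1] tip [-55.5   0.7] dyaw -0.96 tip inside notch -15.5
```

Call:
send_rows(
  motion=[
    [[0.5,-1.5,4],-0.004],
    [[0.5,-2,8],-0.004],
    [[0.5,-2,8],-0.004],
    [[0.5,-1.5,6],-0.004],
    [[0,-1,3],0],
  ],
)

```text
time_s: 11.48
position: [0.5262, 0.1414, 0.0383]
tcp_rot: [[-0.095, -0.995, 0.004], [-0.995, 0.095, 0.01], [-0.011, -0.003, -1.0]]
force: [0.2, -0.5, -0.6]
opening: 0.201
```

```bash
python3 -c "
from plan import *
plan([(.526,.1408,.0225,-95.6,5)])
"
```

```text
t 11.48 p [0.5262 0.1414 0.0383] jaw -95.48 z axis [ 0.004  0.01  -1.   ] F [ 0.2 -0.5 -0.6] open 0.201
[[[0.1, 0.0, 3.2], 0.0], [[0.1, 0.0, 3.2], 0.0], [[0.1, 0.0, 3.2], 0.0], [[0.1, 0.0, 3.2], 0.0], [[0.1, 0.0, 3.2], 0.0]]
```

Call:
send_rows(
  motion=[
    [[0,0,3],0],
    [[0,0,3],0],
    [[0,0,2],0],
    [[0,0,1],0],
    [[0,0,0],0],
  ],
)

```text
time_s: 11.9
position: [0.5255, 0.1412, 0.0259]
tcp_rot: [[-0.096, -0.995, 0.0], [-0.995, 0.096, 0.01], [-0.01, 0.001, -1.0]]
force: [-0.5, 0.7, -1.9]
opening: 0.202
```

```bash
python3 -c "
from plan import *
plan([(.526,.1408,.0225,-95.6,5)])
from h import *
import pickle
c=capture('wrist');cv2.imwrite('pics/wrist4.png',c['image']);pickle.dump(c,open('wrist4.pkl','wb'))
cv2.imwrite('pics/c6.png',cv2.resize(c['image'][70:220,215:425],None,fx=3.8,fy=3.8,interpolation=cv2.INTER_CUBIC))
"
```

```text
t 11.9 p [0.5255 0.1412 0.0259] jaw -95.5 z axis [ 0.    0.01 -1.  ] F [-0.5  0.7 -1.9] open 0.202
[[[0.1, -0.1, 0.7], 0.0], [[0.1, -0.1, 0.7], 0.0], [[0.1, -0.1, 0.7], 0.0], [[0.1, -0.1, 0.7], 0.0], [[0.1, -0.1, 0.7], 0.0]]
```

View pics/c6.png

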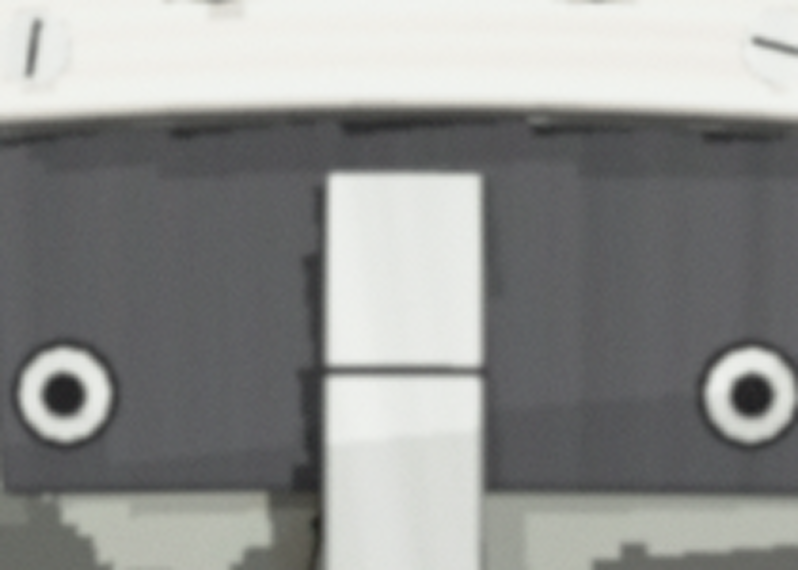

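Call:
send_rows(
  motion=[
    [[0,0,1],0],
    [[0,0,1],0],
    [[0,0,0.7],0],
    [[0,0,0.5],0],
    [[0,0,0.3],0],
  ],
)

```text
time_s: 12.37
position: [0.5262, 0.1414, 0.0233]
tcp_rot: [[-0.096, -0.995, 0.003], [-0.995, 0.096, 0.01], [-0.01, -0.002, -1.0]]
force: [-0.9, 0.2, -1.2]
opening: 0.206
```

```bash
python3 -c "
from plan import *
plan([(.526,.1408,.0215,-95.5,5)])
print(bot.read_state()['moment'])
"
```

```text
t 12.37 p [0.5262 0.1414 0.0233] jaw -95.49 z axis [ 0.003  0.01  -1.   ] F [-0.9  0.2 -1.2] open 0.206
[[[0.1, 0.0, 0.4], 0.0], [[0.1, 0.0, 0.4], 0.0], [[0.1, 0.0, 0.4], 0.0], [[0.1, 0.0, 0.4], 0.0], [[0.1, 0.0, 0.4], 0.0]]
[-0.02694184  0.19252097 -0.01750124]
```

Call:
send_rows(
  motion=[
    [[0,0,0.5],0],
    [[0,0,0.5],0],
    [[0,0,0.4],0],
    [[0,0,0.3],0],
    [[0,0,0],0],
  ],
)

```text
time_s: 12.78
position: [0.5264, 0.1414, 0.0219]
tcp_rot: [[-0.096, -0.995, 0.004], [-0.995, 0.096, 0.01], [-0.01, -0.003, -1.0]]
force: [0.3, -0.3, -1.0]
opening: 0.206
```

```bash
python3 -c "
from plan import *
plan([(.526,.1408,.0215,-95.5,5)])
print(bot.read_state()['moment'])
"
```

```text
t 12.78 p [0.5264 0.1414 0.0219] jaw -95.48 z axis [ 0.004  0.01  -1.   ] F [ 0.3 -0.3 -1. ] open 0.206
[[[0.1, 0.1, 0.1], 0.0], [[0.1, 0.1, 0.1], 0.0], [[0.1, 0.1, 0.1], 0.0], [[0.1, 0.1, 0.1], 0.0], [[0.1, 0.1, 0.1], 0.0]]
[-0.03854559  0.18614632  0.00232481]
```

Nearly at nominal contact; press gently.

Call:
send_rows(
  motion=[
    [[0,0,0.4],0],
    [[0,0,0.4],0],
    [[0,0,0.3],0],
    [[0,0,0.3],0],
    [[0,0,0.2],0],
  ],
)

```text
time_s: 13.2
position: [0.5266, 0.1414, 0.0216]
tcp_rot: [[-0.095, -0.995, 0.005], [-0.995, 0.095, 0.01], [-0.011, -0.004, -1.0]]
force: [-0.7, -1.1, 2.8]
opening: 0.206
```

```bash
python3 -c "
from plan import *
plan([(.526,.1408,.0215,-95.5,5)])
print(bot.read_state()['moment'])
"
```

```text
t 13.2 p [0.5266 0.1414 0.0216] jaw -95.48 z axis [ 0.005  0.01  -1.   ] F [-0.7 -1.1  2.8] open 0.206
[[[0.1, 0.1, 0.0], 0.0], [[0.1, 0.1, 0.0], 0.0], [[0.1, 0.1, 0.0], 0.0], [[0.1, 0.1, 0.0], 0.0], [[0.1, 0.1, 0.0], 0.0]]
[-0.15050459  0.24004422  0.02792503]
```

```bash
python3 -c "
from h import *
import pickle
c=capture('wrist');cv2.imwrite('pics/wrist5.png',c['image']);pickle.dump(c,open('wrist5.pkl','wb'))
cv2.imwrite('pics/c7.png',cv2.resize(c['image'][70:220,215:425],None,fx=3.8,fy=3.8,interpolation=cv2.INTER_CUBIC))
"
```

```text
(no output)
```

View pics/c7.png

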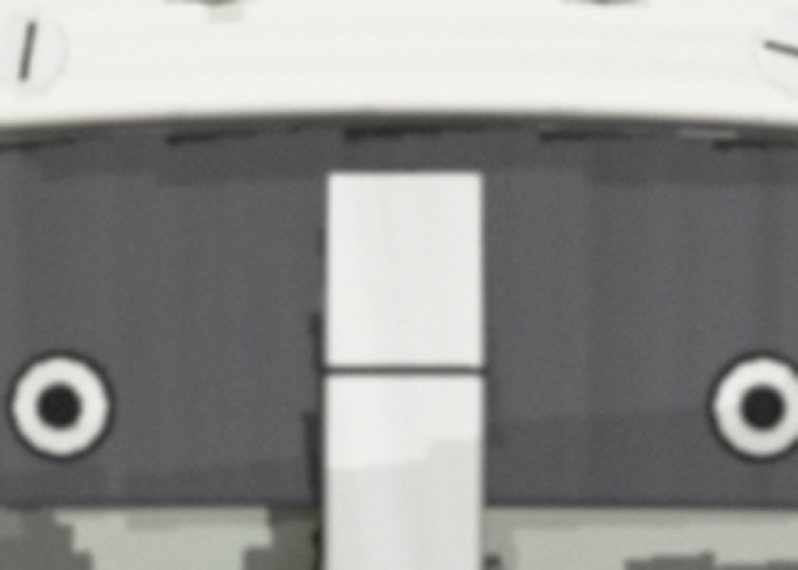

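```bash
python3 - <<'E'
from fit2 import *
c=pickle.load(open("wrist5.pkl","rb"));o=(215,70);s=3.8
P=lambda u,z:atz(c,px(u,o,s),z,True)
e1=P((250,504),.018);e2=P((550,506),.018);t=(P((328,173),.0205)+P((482,173),.0205))/2
sc=(P((326,371),.025)+P((485,371),.025))/2
m1=P((395,117),.037)  # plate top front edge
h1=P((60,407),.018);h2=P((762,407),.018)
print(e1,e2,t,sc,m1,h1,h2)
d=np.array([np.cos(np.radians(-5.45)),np.sin(np.radians(-5.45))])
for n,p in dict(e1=e1,e2=e2,tip=t,scribe=sc,platefront=m1,h1=h1,h2=h2).items(): print(n,((p[:2]-e1[:2])@d*1000).round(1))
print("hole line yaw",np.degrees(np.arctan2(*(h1-h2)[:2]*[-1,1])), np.linalg.norm(h1-h2))
E
```

```text
[0.57292694 0.15419535 0.018     ] [0.56930471 0.11836446 0.018     ] [0.61019262 0.13190075 0.0205    ] [0.58753902 0.13397567 0.025     ] [0.61502755 0.13232386 0.037     ] [0.58723418 0.17594165 0.018     ] [0.57930181 0.09172356 0.018     ]
e1 0.0
e2 -0.2
tip 39.2
scribe 16.5
platefront 44.0
h1 12.2
h2 12.3
hole line yaw -5.380720804671602 0.0845908325063358
```

Call:
send_rows(
  motion=[
    [[0.2,-1.5,0],0],
    [[0.2,-2.5,0],0],
    [[0.2,-3,0],0],
    [[0,-2,0],0],
    [[0,-1,0],0],
  ],
)

```text
time_s: 13.67
position: [0.5375, 0.1399, 0.0217]
tcp_rot: [[-0.095, -0.995, 0.005], [-0.995, 0.095, 0.01], [-0.011, -0.004, -1.0]]
force: [-0.9, 0.0, 3.3]
opening: 0.2
```

```bash
cat > pr.py <<'E'
from plan import *
plan([])
s=bot.read_state();p=s['position'];d=np.array([np.cos(np.radians(-5.4)),np.sin(np.radians(-5.4))]);v=(p[:2]-[.5266,.1414])*1000
print("travel",(v@d).round(2),"lat",(v@[-d[1],d[0]]).round(2),"Fpush",-(s['force'][:2]@d).round(2),"M",s['moment'].round(2),s['tcp_rot'][2].round(4))
E
python3 pr.py
```

```text
t 13.67 p [0.5375 0.1399 0.0217] jaw -95.46 z axis [ 0.005  0.01  -1.   ] F [-0.9  0.   3.3] open 0.2
travel 10.95 lat -0.44 Fpush 0.9 M [-0.07  0.32 -0.02] [-0.0108 -0.004  -0.9999]
```

Tip is now about 5 mm inside, sliding freely. Continue to just before contact.

Call:
send_rows(
  motion=[
    [[0,-1,0],0],
    [[0,-1.2,0],0],
    [[0,-1.2,0],0],
    [[0,-1,0],0],
    [[0,-0.5,0],0],
  ],
)

```text
time_s: 14.08
position: [0.5431, 0.1394, 0.0217]
tcp_rot: [[-0.095, -0.995, 0.005], [-0.995, 0.095, 0.01], [-0.011, -0.004, -1.0]]
force: [-2.0, 0.1, 3.0]
opening: 0.203
```

```bash
python3 pr.py
```

```text
t 14.08 p [0.5431 0.1394 0.0217] jaw -95.48 z axis [ 0.005  0.01  -1.   ] F [-2.   0.1  3. ] open 0.203
travel 16.65 lat -0.46 Fpush 1.99 M [-0.03  0.32 -0.04] [-0.0108 -0.0039 -0.9999]
```

Call:
send_rows(
  motion=[
    [[0,-0.6,0],0],
    [[0,-0.7,0],0],
    [[0,-0.7,0],0],
    [[0,-0.6,0],0],
    [[0,-0.5,0],0],
  ],
)

```text
time_s: 14.5
position: [0.5449, 0.1391, 0.0218]
tcp_rot: [[-0.095, -0.995, 0.002], [-0.995, 0.095, 0.01], [-0.011, -0.001, -1.0]]
force: [-2.7, 0.2, 3.4]
opening: 0.203
```

```bash
python3 pr.py
```

```text
t 14.5 p [0.5449 0.1391 0.0218] jaw -95.47 z axis [ 0.002  0.01  -1.   ] F [-2.7  0.2  3.4] open 0.203
travel 18.41 lat -0.53 Fpush 2.76 M [-0.    0.45 -0.04] [-1.050e-02 -5.000e-04 -9.999e-01]
```

Call:
send_rows(
  motion=[
    [[0,-1,0],0],
    [[0,-1,0],0],
    [[0,-1,0],0],
    [[0,-1,0],0],
    [[0,-1,0],0],
  ],
)

```text
time_s: 14.92
position: [0.5453, 0.139, 0.0218]
tcp_rot: [[-0.095, -0.995, -0.008], [-0.995, 0.095, 0.01], [-0.01, 0.009, -1.0]]
force: [-4.3, 0.8, 5.1]
opening: 0.205
```

```bash
python3 pr.py
```

```text
t 14.92 p [0.5453 0.139  0.0218] jaw -95.45 z axis [-0.008  0.01  -1.   ] F [-4.3  0.8  5.1] open 0.205
travel 18.8 lat -0.59 Fpush 4.38 M [-0.04  0.58  0.06] [-0.0096  0.0091 -0.9999]
```

Call:
send_rows(
  motion=[
    [[0,-2,0],0],
    [[0,-2.5,0],0],
    [[0,-2.5,0],0],
    [[0,-2,0],0],
    [[0,-1,0],0],
  ],
)

```text
time_s: 15.33
position: [0.5454, 0.1389, 0.0218]
tcp_rot: [[-0.094, -0.995, -0.029], [-0.996, 0.094, 0.011], [-0.008, 0.03, -1.0]]
force: [-2.4, 0.3, 4.7]
opening: 0.203
```

```bash
python3 pr.py
```

```text
t 15.33 p [0.5454 0.1389 0.0218] jaw -95.42 z axis [-0.029  0.011 -1.   ] F [-2.4  0.3  4.7] open 0.203
travel 19.0 lat -0.7 Fpush 2.45 M [-0.08  0.34 -0.01] [-0.0077  0.0298 -0.9995]
```

```bash
python3 -c "
from h import *
import pickle
c=capture('wrist');cv2.imwrite('pics/wrist6.png',c['image']);pickle.dump(c,open('wrist6.pkl','wb'))
cv2.imwrite('pics/c8.png',cv2.resize(c['image'][70:220,215:425],None,fx=3.8,fy=3.8,interpolation=cv2.INTER_CUBIC))
"; python3 pr.py
```

```text
t 15.38 p [0.5455 0.1389 0.0217] jaw -95.42 z axis [-0.029  0.01  -1.   ] F [-4.2 -0.2  5.1] open 0.203
travel 19.01 lat -0.71 Fpush 4.13 M [-0.03  0.61  0.  ] [-0.0077  0.0299 -0.9995]
```

View pics/wrist6.png

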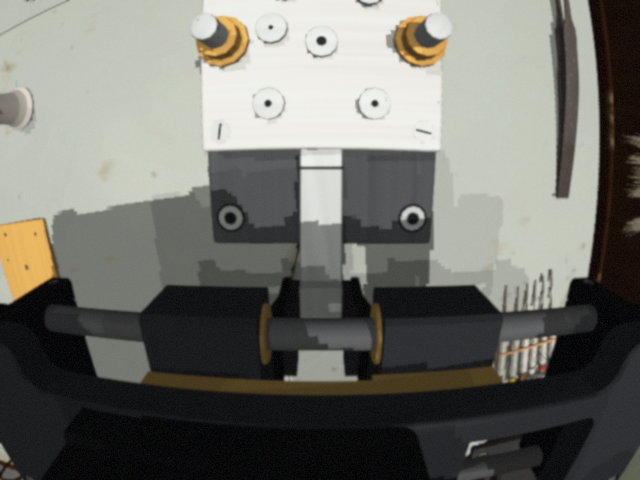

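View pics/c8.png

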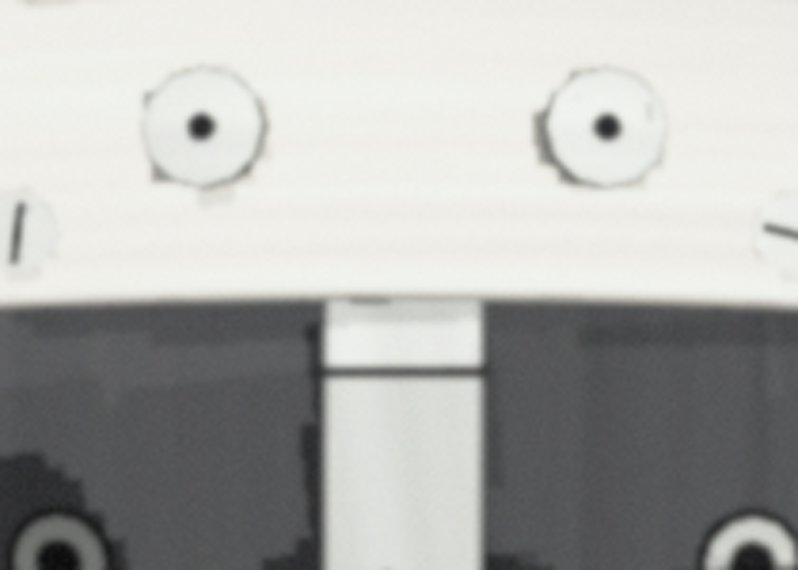

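Call:
send_rows(
  motion=[
    [[0,-5,0],0],
    [[0,-5,0],0],
    [[0,-2,0],0],
    [[0,-2,0],0],
    [[0,-2,0],0],
  ],
)

```text
time_s: 15.8
position: [0.5466, 0.1387, 0.0215]
tcp_rot: [[-0.093, -0.994, -0.061], [-0.996, 0.093, 0.011], [-0.005, 0.062, -0.998]]
force: [-4.7, 1.4, 6.8]
opening: 0.199
```

```bash
python3 pr.py
```

```text
t 15.8 p [0.5466 0.1387 0.0215] jaw -95.35 z axis [-0.061  0.011 -0.998] F [-4.7  1.4  6.8] open 0.199
travel 20.12 lat -0.84 Fpush 4.8 M [ 0.03  0.85 -0.05] [-0.0051  0.0616 -0.9981]
```

Call:
send_rows(
  motion=[
    [[0,-10,0],0],
    [[0,0,0],0],
    [[0,0,0],0],
    [[0,0,0],0],
    [[0,0,0],0],
  ],
)

```text
time_s: 16.22
position: [0.5504, 0.1382, 0.0213]
tcp_rot: [[-0.093, -0.993, -0.074], [-0.996, 0.092, 0.011], [-0.004, 0.075, -0.997]]
force: [-2.4, 1.1, 4.3]
opening: 0.2
```

```bash
python3 pr.py; python3 -c "
from rig import bot
s=bot.read_state();print(s['joint_positions'].round(2),s['qvel'].round(2),s['tau'].round(2))"
```

```text
t 16.22 p [0.5504 0.1382 0.0213] jaw -95.32 z axis [-0.074  0.011 -0.997] F [-2.4  1.1  4.3] open 0.2
travel 24.0 lat -0.91 Fpush 2.48 M [-0.02  0.44  0.07] [-0.0039  0.0751 -0.9972]
[ 2.38 44.03 95.17  1.12 45.05 96.86] [-0.07 -0.04  0.03 -0.04  0.01  0.  ] [-4.600e-01 -4.379e+01 -1.004e+01  1.000e-02 -4.200e-01 -1.000e-02]
```

```bash
python3 -c "
from h import *
import pickle
c=capture('wrist');cv2.imwrite('pics/wrist7.png',c['image']);pickle.dump(c,open('wrist7.pkl','wb'))
cv2.imwrite('pics/c9.png',cv2.resize(c['image'][100:250,215:425],None,fx=3.8,fy=3.8,interpolation=cv2.INTER_CUBIC))
c=capture('scene');cv2.imwrite('pics/scene7.png',c['image']);pickle.dump(c,open('scene7.pkl','wb'))
cv2.imwrite('pics/c10.png',cv2.resize(c['image'][200:300,290:400],None,fx=5,fy=5,interpolation=cv2.INTER_CUBIC))
"
```

```text
(no output)
```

View pics/c9.png

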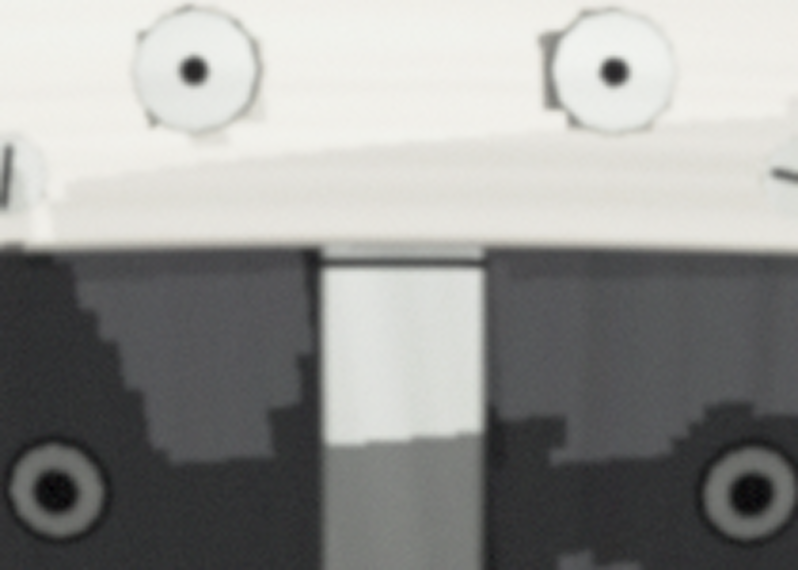

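View pics/c10.png

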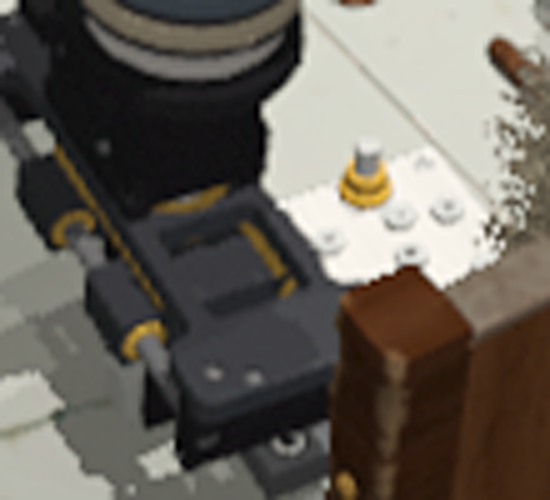

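```bash
python3 - <<'E'
from fit2 import *
c=pickle.load(open("wrist7.pkl","rb"));o=(215,100);s=3.8
P=lambda u,z:atz(c,px(u,o,s),z,True)
d=np.array([np.cos(np.radians(-5.4)),np.sin(np.radians(-5.4))])
h=(P((56,491),.018)+P((750,493),.018))/2
sc=P((404,263),.025)
for L in (0,.001,.0015,.002): print(L,"platefront",((P((404,246),.037+L)-h)[:2]@d*1000-72.7+0).round(1))
print("scribe jig x",((sc-h)[:2]@d*1000-72.7).round(1))
# lift check from bush spacing: bush holes / plate width apparent scale
print(np.linalg.norm(P((193,71),.037)-P((614,71),.037)))
E
```

```text
0 platefront -40.5
0.001 platefront -40.3
0.0015 platefront -40.2
0.002 platefront -40.2
scribe jig x -44.1
0.04161905514800718
```

Call:
send_rows(
  motion=[
    [[0,-9.5,0],0],
    [[0,0,0],0],
    [[0,0,0],0],
    [[0,0,0],0],
    [[0,0,0],0],
  ],
)

```text
time_s: 16.73
position: [0.5546, 0.1377, 0.0212]
tcp_rot: [[-0.093, -0.992, -0.087], [-0.996, 0.092, 0.011], [-0.003, 0.087, -0.996]]
force: [-2.9, 0.1, 4.5]
opening: 0.206
```

```bash
python3 pr.py; python3 -c "
from h import *
import pickle
c=capture('wrist');cv2.imwrite('pics/wrist8.png',c['image']);pickle.dump(c,open('wrist8.pkl','wb'))
cv2.imwrite('pics/c11.png',cv2.resize(c['image'][100:250,215:425],None,fx=3.8,fy=3.8,interpolation=cv2.INTER_CUBIC))
"
```

```text
t 16.73 p [0.5546 0.1377 0.0212] jaw -95.31 z axis [-0.087  0.011 -0.996] F [-2.9  0.1  4.5] open 0.206
travel 28.19 lat -1.01 Fpush 2.94 M [-0.03  0.4  -0.01] [-0.003   0.0872 -0.9962]
```

View pics/c11.png

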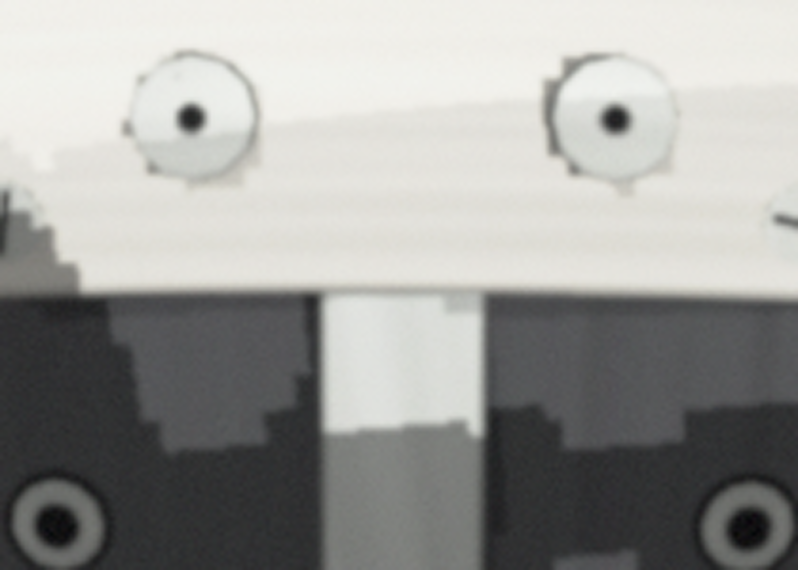

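```bash
python3 - <<'E'
from fit2 import *
c=pickle.load(open("wrist8.pkl","rb"));o=(215,100);s=3.8
P=lambda u,z:atz(c,px(u,o,s),z,True)
d=np.array([np.cos(np.radians(-5.4)),np.sin(np.radians(-5.4))])
h=(P((58,525),.018)+P((749,528),.018))/2
print(np.linalg.norm(P((58,525),.018)-P((749,528),.018)))
for y in (263,266): print("scribe",((P((404,y),.025)-h)[:2]@d*1000-72.7).round(2))
for L in (0,.002): print("front",((P((404,293),.037+L)-h)[:2]@d*1000-72.7).round(2))
# lift from bush spacing in wrist7 vs 8 & initial wrist6; width ratio
def sp(n,o,a,b,zs):
    c=pickle.load(open(n,"rb"))
    return [np.linalg.norm(atz(c,px(a,o,s),z,True)-atz(c,px(b,o,s),z,True)).round(5) for z in zs]
zs=(.037,.039)
print(sp("wrist6.pkl",(215,70),(201,127),(607,127),zs),sp("wrist7.pkl",(215,100),(193,71),(614,71),zs),sp("wrist8.pkl",(215,100),(191,118.5),(615.5,118.5),zs))
E
```

```text
0.08466464879439266
scribe -39.6
scribe -39.93
front -40.61
front -40.22
[np.float64(0.04118), np.float64(0.04062)] [np.float64(0.04162), np.float64(0.04103)] [np.float64(0.04183), np.float64(0.04124)]
```

```bash
python3 pr.py; python3 -c "
from h import *
c=capture('scene');cv2.imwrite('pics/scene9.png',c['image'])
c=capture('side')
cv2.imwrite('pics/side9.png',c['image'])
"; python3 pr.py
```

```text
t 16.78 p [0.5546 0.1377 0.0212] jaw -95.31 z axis [-0.087  0.011 -0.996] F [-2.6  0.9  3.5] open 0.203
travel 28.18 lat -1.01 Fpush 2.63 M [-0.09  0.42  0.03] [-0.0031  0.0872 -0.9962]
t 16.88 p [0.5546 0.1377 0.0212] jaw -95.31 z axis [-0.087  0.011 -0.996] F [-2.5  0.   4.4] open 0.204
travel 28.2 lat -1.01 Fpush 2.52 M [-0.03  0.44 -0.02] [-0.0031  0.0872 -0.9962]
```

View pics/scene9.png

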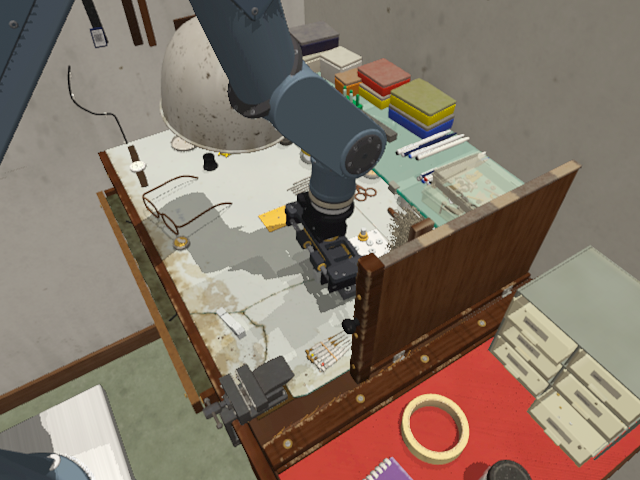

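The scene picture shows the gripper over the ledge at about (335,265). The brass plate at about (272,218) and the small wedge at about (232,325) look undisturbed. The pose and force are steady, so I'm handing in.

```bash
python3 -c "
from rig import bot
print(bot.hand_in())"; python3 pr.py
```

```text
the job is handed in; nothing more can be done
None
the job is handed in; nothing more can be done
```

I gripped the larger wedge (100 x 18 mm) by its heel, laid it on the ledge until light contact, and pushed it straight into the notch. I handed in at 16.9 s, still holding it there.

**Last checks**
- **Lift:** the scribed line works out at x -39.6 to -39.9 mm against the plate edge at -40, so a lift of about 2.0 to 2.1 mm. The line was hidden under the plate by then, so I placed it from its earlier image position. The spacing of the drill bushes in the picture gives roughly 2.3 ± 0.5 mm.
- **Hold:** the pose was steady, the push about 2.5 N, and the grip 17.7 mm wide.

**What went less well**
- **Bench contact:** on the first descent the fingertips touched the bench with about 71 N. The wrist limit is 120 N; the 40 N limit is for the arm and the gripper's body.
- **Tool lean:** slow pushing tilted the tool instead of moving the wedge, so I finished with single larger pushes. The tool ends leaning about 5° forward. The finger height suggests the sole stayed flat, but I did not see that directly.
- **Lateral drift:** the tool moved about 1 mm sideways during the push, well within the notch clearance.
- **Other objects:** the brass plate and the small wedge looked undisturbed in the last scene picture. I did not check the other things one by one at the end.

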